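Fit the double lid to its coin tin and take off the outer lid

TASK

Two open coin tins and one nested double lid stand on the desk. Pick up the whole double lid by its post, lower it gently onto the tin it fits until the inner lid is fully seated with the outer lid still nested on it; then lift the outer lid alone straight up by its collar, leaving the inner lid seated and the tins and everything else where they stand. The program finishes while still holding the outer lid, still and level, above the tin, about 10 cm higher than where it sat.

Things in the scene. Friction and masses are not known exactly. Their poses are not given: they have to be found in the camera images.
- wide_tin: The wider open round metal tin, loose, 0.8 kg: outside diameter 96 mm, inside diameter 90 mm, wall 3 mm, height 60 mm. The double lid fits this one. Origin at the centre of its underside, z up to the mouth.
- narrow_tin: The narrower open round metal tin, loose, 0.6 kg: outside diameter 72 mm, inside diameter 66 mm, height 60 mm; too narrow for the double lid. Origin at the centre of its underside. Any of the three standing places may hold either tin or the double lid.
- post (a point): Middle of the exposed part of the inner lid's upright round dark steel post, on the lid's axis, 65 mm above the lid's underside; z up. Post 14 mm in diameter; its top is 14 mm above this point, the top of the collar round it 14 mm below. Fully seated in the tin this point is 115 mm above the tin's underside. Lifting by the post carries the outer lid along, since that rests on the inner lid's flange.
- collar (a point): Middle of the outer lid's upright collar, on its axis; z up. Collar 36 mm in outside diameter, 18 mm high (9 mm above and below this point), with a 23 mm hole through which the post passes with play. The lid's flat top is 9 mm below this point. Nested, this point lies 23 mm below post; raised 66 mm from there, the skirt comes clear of the post's top.
- outer_lid: Outer lid, loose, 0.08 to 0.17 kg: round metal cover 92 mm in diameter with a collar on top, resting loosely on the inner lid's flange. Origin at the centre of its skirt's lower edge, z up, 29 mm below collar.
- inner_lid: Inner lid, loose, 0.11 to 0.22 kg, standing on the desk on its plug. Origin at the centre of the plug's underside, z up. The plug (82 mm in diameter, 10 mm deep, bottom edge tapered to 74 mm) enters the tin's mouth; the flange above it (95 mm in diameter, 3 mm thick) comes to rest on the rim.
- ticket_printer: The black ticket printer fixed on the desk, about 195 by 145 mm and up to 145 mm high; origin at the middle of its underside. A carried lid must pass over or around it.
- coin_roll_0: Bystander: a standing paper coin roll, 26 mm in diameter, 52 mm high, loose; origin at the centre of its underside.
- coin_roll_1: Bystander: another standing coin roll of the same size, loose; origin at the centre of its underside.
Things that resemble listed ones, but are neither listed nor needed, are in the scene too. What is shaped like the outer_lid but blue is not meant.

How it is judged:
By the outcome, as a careful person would: the job done as asked, in the order asked, and still so for the second after the job is handed in, while the arm keeps its last pose, push and grip.
It also fails if it takes over 51 s, if anything falls off the work surface, if the arm or the gripper's body presses on something with over 40 N, if the wrist force passes 120 N, or if a joint passes its speed limit or range.

ROBOT

A 6-joint arm with a two-finger parallel gripper is mounted at the origin on a cart in front of the work surface, level with it; the furniture and walls round the work are solid. World frame = base frame: x ahead of the robot, y to its left, z up, the work surface at z = 0. Lengths are in mm, angles in rad, forces in N, time in s.
With the tool pointing down it reaches from about 275 to 825 mm from the base axis. Payload 4.9 kg.
Tool frame: the origin (TCP) lies at the centre of the arm's flange, where the gripper is bolted on; the fingertips stand 173 mm ahead of it and the grasp point (between the pads) lies 155 mm ahead of it (grasp_offset is the distance from the TCP to the grasp point, in mm); z points along the fingers, y is the line along which they close (so a half turn about z gives the same grasp; the last joint's range is limited). The gripper opens to 85 mm and grips with 20 to 120 N. Pads are 22 mm wide; open, the fingers measure 114 mm over their backs; the gripper's body (76 mm by 85 mm) begins 54 mm behind the grasp point. The pads swing forward as they close: fully open they stand 13 mm farther back than shut.
Start: joints at [-1.289, 0.326, -0.193, 1.052, 0, 1.437], TCP at [222.171, -503.15, 404.681] pointing down, gripper open.
Joint ranges: [-2.65, 2.65], [-0.97, 1.79], [-1.3, 1.35], [-1.93, 2.1], [-1.47, 1.37], [-3.14, 3.14]. Speed limits (rad/s): [2.57, 2.57, 3.14, 3.14, 3.14, 3.14].

INTERFACE

Orientations are given as a unit quaternion [x, y, z, w].
In Python, from cell import * gives the robot as it stands. Calls block until the motion is done:
- move_pose(position, orientation): joint-space move of the TCP to a pose.
- line_to(position, ori=None, rate=150): straight line of the TCP; ori=None keeps the orientation; rate is the mean speed in mm/s.
- move_j(angles): joint-space move.
- let_go() and grasp(effort=None): open the fingers fully, or close them until they stop; effort is the grip in N (None keeps the last).
- wait(seconds).
- inverse_kinematics(position, orientation): joint angles nearest the present ones, or None.
- state(): the state.
- read_camera(name): name is "side" or "top" or "wrist"; returns the picture (480x640x3 uint8, red, green, blue); there is no depth.
- camera_model(name): a dict with "fx", "fy", "cx", "cy" (pixels), "camera_from_world" (4x4, takes a point from world to camera coordinates); the wrist camera has in their place "tool_from_camera" (4x4, takes a point from camera to tool coordinates, whose origin is the TCP and whose axes are the flange's). Camera axes: x right, y down, z forward; pixel columns grow to the right and rows downward; lengths in mm; the calibration is good to about 2 mm. A picture is of the moment at which its call begins: read the wrist's pose just before it. camera_model takes no time and is no camera call.
A pose or a line that the arm cannot do raises Unreachable and nothing moves.
- sign_off(): hands the job in; it is judged then, once.
The state is a dict: "time": time; "q": joint angles; "dq": joint speeds; "joint_torque": joint torques, N m; "eef_pos": TCP position; "tool_rot": TCP orientation; "contact_force": force on the tool from outside, world axes, zero at the start; "torque": the same for the moment, N m; "width": finger opening in mm; "grip_force": force on a finger pad.
Only numpy, scipy, OpenCV 4.12 (cv2) and the standard library are available. Lean on these libraries where they do the work, as an engineer would, in place of code of your own. Each camera call takes 0.05 s, during which the arm holds its last target. There are 200 camera calls.

## Working session

There is one attempt and no reset: what is moved stays moved. The work goes in short steps, each a Python script; the robot and the scene stay as the last script left them, time stands still between calls to the robot, and variables do not carry over. Pictures are saved under pics/ and viewed, at most 10 in all, crops included, and the job is handed in when it is done.

```bash
mkdir -p pics; python3 - <<'E'
from cell import *
import cv2, numpy as np
for n in("top","side"):
    cv2.imwrite(f"pics/{n}0.png",read_camera(n)[:,:,::-1])
    m=camera_model(n); print(n,m["fx"],m["cx"],m["cy"],np.round(np.linalg.inv(m["camera_from_world"]),3).tolist())
print(np.round(camera_model("wrist")["tool_from_camera"],3).tolist(),camera_model("wrist")["fx"])
s=state();print(s["time"],s["tool_rot"],s["contact_force"])
E
```

```text
top 515.1876861886334 317.9102722340682 238.8712039747179 [[0.007, -0.997, 0.077, 375.901], [-1.0, -0.009, -0.022, -10.343], [0.023, -0.077, -0.997, 1178.251], [0.0, 0.0, 0.0, 1.0]]
side 565.9107178596798 322.1295005678269 239.59467649213238 [[-0.879, -0.232, 0.418, -24.846], [-0.478, 0.446, -0.757, 907.84], [-0.011, -0.865, -0.502, 691.717], [0.0, 0.0, 0.0, 1.0]]
[[-0.0, -0.945, -0.327, 84.619], [1.0, -0.0, 0.001, 0.373], [-0.001, -0.327, 0.945, 31.719], [0.0, 0.0, 0.0, 1.0]] 397.55704174071195
0.1 [ 9.78465199e-01  2.06410345e-01 -4.23473181e-05 -7.88444141e-04] [ 1.21307487 -0.16118192 -0.47264278]
```

View pics/top0.png

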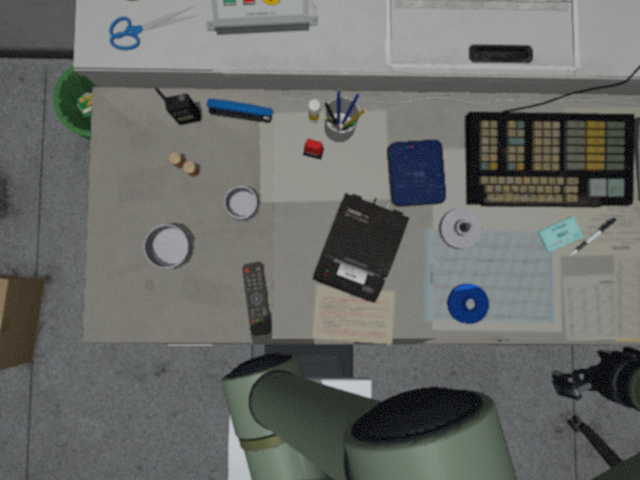

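View pics/side0.png

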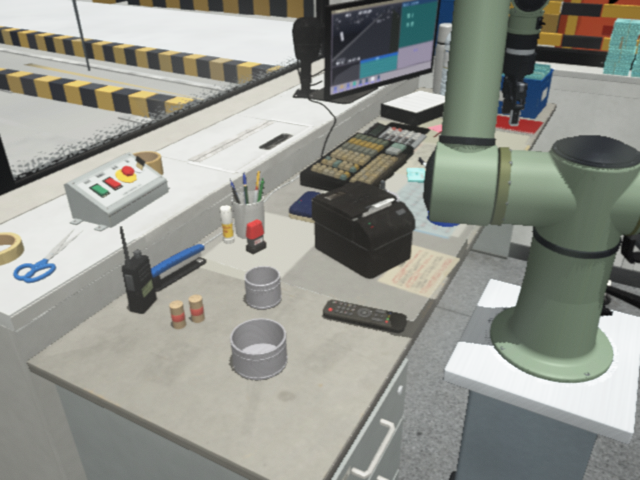

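The top view shows an open wide tin at (167,246), a narrow tin at (241,203), a grey double lid with a post at (461,228), a blue lid at (468,303), and the printer at (360,247) between them. There are two lid candidates: the grey one at (461,228), which has a dark post through its collar, and the blue one at (468,303), which is excluded by its colour. I'll look at both places with the wrist camera to confirm and to measure.

```bash
cat > h.py <<'E'
from cell import *
import cv2, numpy as np
from scipy.spatial.transform import Rotation as R
def ray(m,T,uv):
    d=T[:3,:3]@np.array([(uv[0]-m["cx"])/m["fx"],(uv[1]-m["cy"])/m["fy"],1]); return T[:3,3],d
def onz(m,T,uv,z):
    o,d=ray(m,T,uv); return o+d*(z-o[2])/d[2]
def top(uv,z):
    m=camera_model("top"); return onz(m,np.linalg.inv(m["camera_from_world"]),uv,z)
def wristT(s):
    T=np.eye(4);T[:3,:3]=R.from_quat(s["tool_rot"]).as_matrix();T[:3,3]=s["eef_pos"]
    return T@np.array(camera_model("wrist")["tool_from_camera"])
def shot(name):
    s=state();im=read_camera("wrist")[:,:,::-1].copy();cv2.imwrite(f"pics/{name}.png",im)
    np.save(f"pics/{name}.npy",wristT(s));return im
def down(yaw): # tool down, tool x at angle yaw in world
    c,s_=np.cos(yaw),np.sin(yaw)
    return R.from_matrix(np.array([[c,s_,0],[s_,-c,0],[0,0,-1]])).as_quat()
E
python3 - <<'E'
from h import *
s=state();M=R.from_quat(s["tool_rot"]).as_matrix();print("tool x",M[:,0])
L=top((461,228),45);W=top((167,245),60);N=top((241,203),60)
print("lid",L,"wide",W,"narrow",N, "blue",top((468,303),20),"printer",top((360,247),130))
for p,n,z in((L,"lid1",400),(W,"tin1",400)):
    for y in (np.arctan2(p[1],p[0]),):
        q=down(y); 
        move_pose([p[0],p[1],z],q); shot(n); print(n,state()["time"],state()["q"])
i=[cv2.imread(f"pics/{n}.png") for n in("lid1","tin1")]
cv2.imwrite("pics/both1.png",cv2.resize(np.hstack(i),(800,300)))
E
```

```text
tool x [9.14789536e-01 4.03930745e-01 2.42615300e-04]
lid [ 491.13859592 -354.14672113   45.        ] wide [446.59937767 290.53583702  60.        ] narrow [539.81568671 132.85879253  60.        ] blue [ 324.33942613 -375.14557282   20.        ] printer [ 441.51534544 -120.09877007  130.        ]
lid1 1.5583 [-7.47737713e-01  4.32335337e-01 -4.60285102e-02  1.09252906e+00
 -2.44655157e-04  3.01922998e+00]
tin1 3.9083 [ 4.36673094e-01  2.97922194e-01 -2.45140037e-01  1.02770651e+00
 -2.05066801e-04  3.00301045e+00]
```

View pics/both1.png

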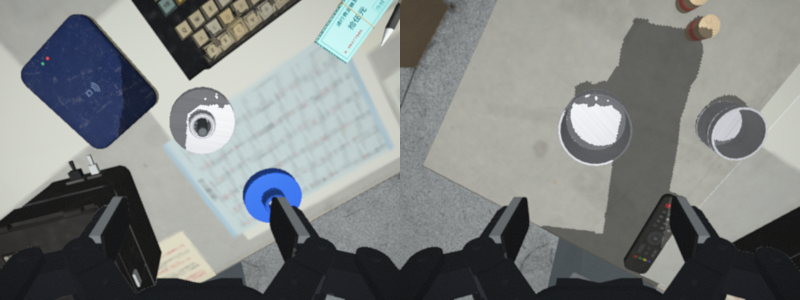

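The grey lid is at about (325,195) full-res in lid1, a metal disc with a collar and dark post. The blue one sits apart at (436,312). The tin is at about (312,205) in tin1. Next is an enlarged crop to confirm.

```bash
python3 - <<'E'
import cv2,numpy as np
a=cv2.imread("pics/lid1.png")[120:260,250:400];b=cv2.imread("pics/tin1.png")[120:270,235:385]
a=cv2.resize(a,(400,373),interpolation=0);b=cv2.resize(b,(400,400),interpolation=0)[:373]
cv2.imwrite("pics/crop1.png",np.hstack([a,b]))
E
```

```text
(no output)
```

View pics/crop1.png

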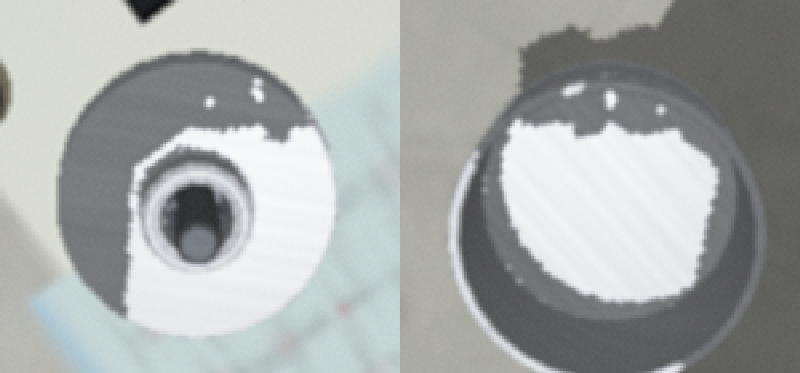

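The left crop shows the metal double lid with its collar and the dark post (top face at full-res (324.6,211.1)). The right crop shows the wide tin with its rim. I'll fit the circles on the known planes.

```bash
cat >> h.py <<'E'
from scipy.optimize import least_squares
def fitcirc(name,z,r,c0,lo=40,hi=120,box=60):
    im=cv2.imread(f"pics/{name}.png");T=np.load(f"pics/{name}.npy");m=camera_model("wrist")
    e=cv2.Canny(cv2.GaussianBlur(im,(3,3),0),lo,hi);v,u=np.nonzero(e)
    P=np.array([onz(m,T,p,z)[:2] for p in zip(u,v) if abs(p[0]-c0[0])<box and abs(p[1]-c0[1])<box])
    g=np.arange(-12,12.1,1);b0=onz(m,T,c0,z)[:2]
    c=max((b0+[i,j] for i in g for j in g),key=lambda c:np.sum(abs(np.linalg.norm(P-c,axis=1)-r)<1.2))
    for t in(2.,1.5,1.5):
        Q=P[abs(np.linalg.norm(P-c,axis=1)-r)<t]
        f=least_squares(lambda x:np.linalg.norm(Q-x[:2],axis=1)-x[2],[*c,r]).x; c=f[:2]
    a=np.unique(np.round(np.degrees(np.arctan2(*(Q-c).T[::-1]))/15)).size
    return np.round(f,2),len(Q),f"{a}/25 sectors"
E
python3 - <<'E'
from h import *
m=camera_model("wrist")
print("post top",onz(m,np.load("pics/lid1.npy"),(324.6,211.1),79))
print("post",fitcirc("lid1",79,7,(324.6,211.1),20,60,12))
print("collar",fitcirc("lid1",51,18,(324.6,201),20,60,35))
print("disc",fitcirc("lid1",33,46,(323.6,193)))
print("rim out",fitcirc("tin1",60,48,(313,208)),fitcirc("tin1",60,48,(313,208),20,60))
print("rim in",fitcirc("tin1",60,45,(313,208),20,60))
E
```

```text
post top [ 492.1545036 -361.0743032   79.       ]
post (array([ 490.37, -359.43,    6.98]), 51, '20/25 sectors')
collar (array([ 496.62, -362.05,   18.02]), 150, '22/25 sectors')
disc (array([ 494.14, -361.65,   46.09]), 381, '25/25 sectors')
rim out (array([444.72, 293.78,  47.76]), 370, '23/25 sectors') (array([444.72, 293.78,  47.76]), 394, '24/25 sectors')
rim in (array([444.88, 293.76,  44.71]), 299, '24/25 sectors')
```

```bash
python3 - <<'E'
from h import *
m=camera_model("wrist")
p=np.array([491.5,-360.5]); q=down(np.arctan2(p[1],p[0])+np.pi/2)
move_pose([*p,380],q); line_to([*p,335],rate=200); im=shot("lid2")
T=np.load("pics/lid2.npy");I=np.linalg.inv(T)
def px(P):
    c=I[:3,:3]@np.array(P)+I[:3,3];return m["fx"]*c[0]/c[2]+m["cx"],m["fy"]*c[1]/c[2]+m["cy"]
a=px([*p,79]);print(a,state()["time"],state()["q"])
print("post",fitcirc("lid2",79,7,a,20,60,18))
print("collar",fitcirc("lid2",51,18,px([*p,51]),20,60,40))
print("disc",fitcirc("lid2",33,46,px([*p,33]),40,120,90))
x,y=map(int,px([*p,55]));cv2.imwrite("pics/crop2.png",cv2.resize(im[y-75:y+75,x-100:x+100],(600,450),interpolation=0));print(x,y)
E
```

```text
(np.float64(319.18869880220905), np.float64(248.15697305844938)) 6.6583 [-7.53010387e-01  4.85909233e-01 -1.30904752e-01  9.53714879e-01
  1.44686133e-05  1.44977231e+00]
post (array([ 493.92, -358.47,    7.38]), 64, '19/25 sectors')
collar (array([ 493.88, -358.23,   18.41]), 202, '25/25 sectors')
disc (array([ 493.81, -358.33,   46.14]), 416, '25/25 sectors')
319 235
```

View pics/crop2.png

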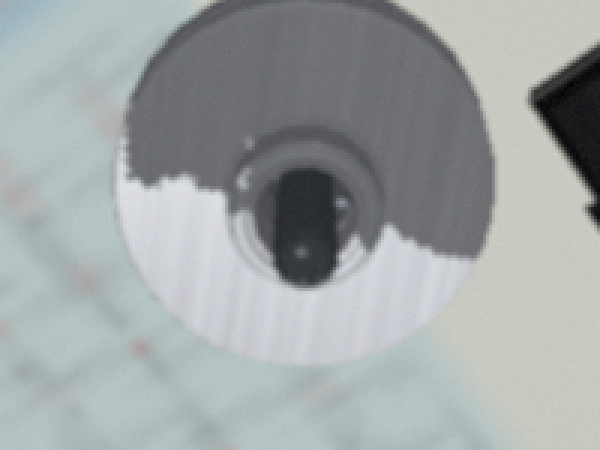

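```bash
python3 - <<'E'
from h import *
M=lambda y:np.array([[np.cos(y),np.sin(y)],[np.sin(y),-np.cos(y)]])
L1=np.arctan2(-354.147,491.139);L2=np.arctan2(-360.5,491.5)+np.pi/2;t=np.arctan2(290.536,446.599)
o1,o2=np.array([494.14,-361.65]),np.array([493.81,-358.33])
b=np.linalg.solve(M(L1)-M(L2),o1-o2)
lid=o2-M(L2)@b; tin=np.array([444.8,293.77])-M(t)@b
print("bias",b,"lid",lid,o1-M(L1)@b,"tin",tin); np.save("pos.npy",[lid,tin])
q=state()["tool_rot"]
zg=65+8+155
line_to([*lid,300],rate=150); line_to([*lid,zg],rate=80)
print(state()["contact_force"]); f0=state()["contact_force"]
grasp(60); s=state(); print("closed",s["width"],s["grip_force"],s["contact_force"],s["eef_pos"],s["time"])
line_to([*lid,zg+15],rate=40); wait(.2); s=state(); print("lift",s["width"],s["contact_force"],s["torque"])
line_to([*lid,420],rate=200)
s=state();print(s["width"],s["contact_force"],s["time"])
im=shot("held");cv2.imwrite("pics/side2.png",read_camera("side")[:,:,::-1])
E
```

```text
bias [2.36486456 0.13623143] lid [ 492.30148624 -360.15634324] [ 492.30148624 -360.15634324] tin [442.74340595 292.59460038]
[-0.14463209 -0.06277139  0.6429495 ]
closed 11.89125419070114 58.54474007966928 [-2.27586195  1.30659993  2.92493638] [ 492.05713747 -360.00910392  228.12899788] 8.7583
lift 11.980792284883751 [-1.3368323  -0.61756423 -3.53843217] [-0.02581039  0.02352119 -0.05306987]
11.98393596490778 [-0.31295538  0.45639097 -3.8115942 ] 10.5167
```

View pics/held.png

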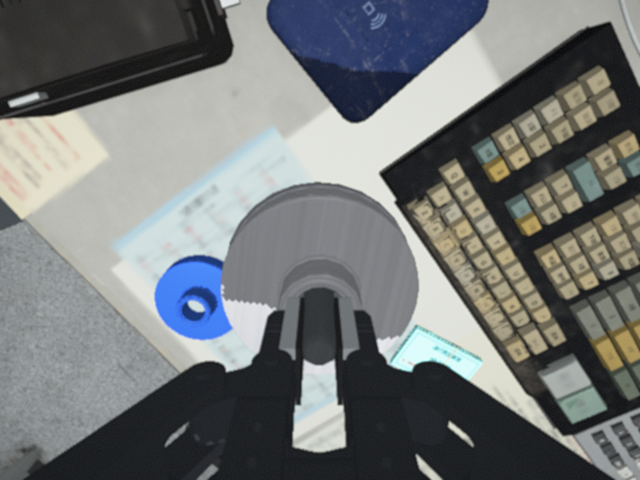

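The picture shows the whole double lid held by its post and level, with its disc at about (320,265). I'll carry it across and recheck the tin from there.

```bash
python3 - <<'E'
from h import *
m=camera_model("wrist")
tin=np.load("pos.npy")[1]; yw=np.arctan2(tin[1],tin[0])+np.pi/2
q=down(yw)
move_pose([*tin,420],q); wait(.2); s=state();print(s["time"],s["width"],s["contact_force"],s["q"])
im=shot("tin2"); T=np.load("pics/tin2.npy");I=np.linalg.inv(T)
c=I[:3,:3]@np.array([*tin,60])+I[:3,3];px=(m["fx"]*c[0]/c[2]+m["cx"],m["fy"]*c[1]/c[2]+m["cy"]);print(px)
ct,st=np.cos(yw),np.sin(yw);b=np.array([[ct,st],[st,-ct]])@[2.365,.136]
print("expected obs",tin+b)
print(fitcirc("tin2",60,48,px,20,60,90),fitcirc("tin2",60,45,px,20,60,90))
E
```

```text
13.15 11.637885870828201 [-0.43114253 -0.45588185 -3.24444836] [ 4.43691834e-01  2.80715376e-01 -2.16365852e-01  1.07373062e+00
 -8.32118145e-05  1.43166169e+00]
(np.float64(318.4446881379303), np.float64(202.08987702557667))
expected obs [441.5529341  294.64264769]
(array([444.26, 293.41,  48.06]), 260, '18/25 sectors') (array([444.18, 293.08,  44.97]), 224, '15/25 sectors')
```

View pics/tin2.png

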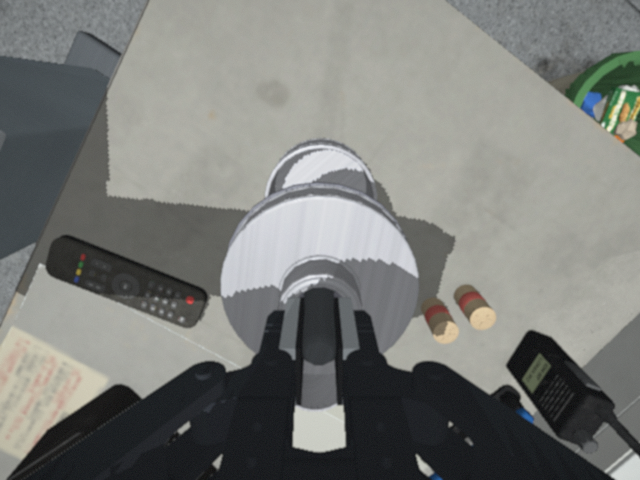

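```bash
python3 - <<'E'
from h import *
m=camera_model("wrist"); tin=np.load("pos.npy")[1]
s=state(); e=np.array(s["eef_pos"]); M=R.from_quat(s["tool_rot"]).as_matrix()[:2,:2]; print(e)
def rel(c): return np.round(np.linalg.inv(M)@(np.array(c)-e[:2]),2)
T=np.load("pics/tin2.npy");I=np.linalg.inv(T)
def px(P):
    c=I[:3,:3]@np.array(P)+I[:3,3];return m["fx"]*c[0]/c[2]+m["cx"],m["fy"]*c[1]/c[2]+m["cy"]
for n,h,r,bx in(("disc",195,46,105),("collar",177,18,45)):
    z=e[2]-h; f=fitcirc("tin2",z,r,px([*e[:2],z]),20,60,bx); print(n,"tool xy",rel(f[0][:2]),f)
# tin: only visible upper arc, fixed radius
im=cv2.imread("pics/tin2.png");E=cv2.Canny(cv2.GaussianBlur(im,(3,3),0),20,60)
v,u=np.nonzero(E);k=(v<182)&(v>130)&(u>262)&(u<380)
P=np.array([onz(m,T,p,60)[:2] for p in zip(u[k],v[k])])
for r in(48,45):
    c=np.array([444.5,293.6])
    for _ in range(4):
        Q=P[abs(np.linalg.norm(P-c,axis=1)-r)<1.3]; c=least_squares(lambda x:np.linalg.norm(Q-x,axis=1)-r,c,loss="soft_l1").x
    print("tin arc",r,c,"tool xy",rel(c),len(Q))
print("tin1 rel",rel([444.8,293.77]))
E
```

```text
[443.06828513 292.19439278 419.9507872 ]
disc tool xy [2.19 0.5 ] (array([442.28, 294.3 ,  45.93]), 603, '23/25 sectors')
collar tool xy [-1.38  1.25] (array([444.87, 291.73,  17.96]), 274, '21/25 sectors')
tin arc 48 [444.14030878 293.47211207] tool xy [0.48 1.6 ] 172
tin arc 45 [444.02066897 292.95148784] tool xy [0.11 1.21] 167
tin1 rel [0.36 2.31]
```

```bash
python3 - <<'E'
from h import *
s=state(); e=np.array(s["eef_pos"]); M=R.from_quat(s["tool_rot"]).as_matrix()[:2,:2]
t=e[:2]+M@[-.7,1.5]; print("target",t); np.save("tgt.npy",t)
line_to([*t,330],rate=120); line_to([*t,295],rate=60); wait(.2)
f0=np.array(state()["contact_force"]); z=295
while z>275:
    z-=1; line_to([*t,z],rate=20); s=state(); d=np.array(s["contact_force"])-f0
    if z<290: print(z,np.round(d,2),round(s["eef_pos"][2],2),np.round(s["torque"],2))
    if d[2]>5 or np.hypot(*d[:2])>8: break
print(s["time"],s["width"]); cv2.imwrite("pics/side3.png",cv2.resize(read_camera("side")[:,:,::-1][200:440,130:410],(700,600)))
E
```

```text
target [444.70587856 292.43582137]
289 [-0.5  -0.82  0.12] 288.93 [-0.01  0.01 -0.02]
288 [-0.19 -1.   -0.25] 287.93 [-0.01  0.    0.01]
287 [-0.39 -1.2  -0.09] 286.92 [ 0.05 -0.04  0.  ]
286 [-0.49 -1.1   0.09] 285.92 [ 0.01 -0.   -0.01]
285 [ 0.   -0.77  0.78] 284.92 [ 0.01 -0.02 -0.  ]
284 [-0.76 -1.27  0.44] 283.92 [ 0.03 -0.03  0.  ]
283 [-0.55 -1.38  0.57] 282.9 [-0.02  0.02 -0.02]
282 [-0.25 -0.9  -0.53] 281.93 [-0.01 -0.03 -0.  ]
281 [ 0.74 -1.59 -0.21] 280.92 [0.02 0.03 0.01]
280 [-1.   -0.4  -0.24] 279.92 [-0.07 -0.   -0.01]
279 [ 0.63 -0.26  0.34] 278.92 [ 0.03  0.02 -0.05]
278 [-1.83 -1.27  2.23] 278.12 [-0.02  0.07  0.  ]
277 [-3.19 -2.64  9.91] 277.97 [-0.27  0.58  0.05]
19.5333 11.724603305809207
```

View pics/side3.png

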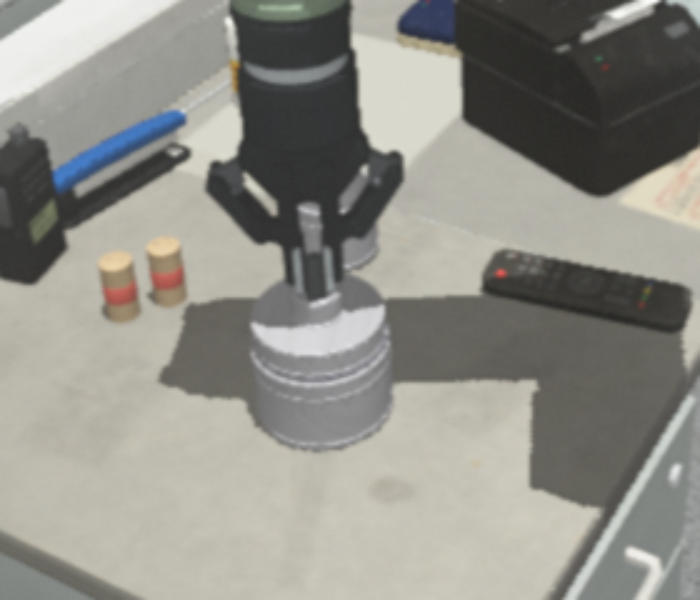

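The picture shows the double lid seated flush on the wide tin with the outer lid still nested. Force rose at TCP z = 278, exactly the seated height. Next I release it and take the collar.

```bash
python3 - <<'E'
from h import *
t=np.load("tgt.npy")
line_to([*t,278],rate=20); let_go(); wait(.3)
f0=np.array(state()["contact_force"]);print(f0,state()["width"])
for z in(270,264,260,258): line_to([*t,z],rate=40); print(z,np.round(np.array(state()["contact_force"])-f0,2))
shot("pre")
grasp(45); wait(.2); s=state(); print("closed",s["width"],s["grip_force"],np.round(np.array(s["contact_force"])-f0,2),np.round(s["torque"],2),s["eef_pos"])
line_to([*t,263],rate=20); wait(.3); s=state(); print("5up",s["width"],s["grip_force"],np.round(np.array(s["contact_force"])-f0,2),np.round(s["torque"],2),s["time"])
cv2.imwrite("pics/side4.png",cv2.resize(read_camera("side")[:,:,::-1][230:410,170:380],(700,600)))
E
```

```text
[-0.1203838   0.21286277  0.37666268] 85.6822282122057
270 [ 0.28 -0.28 -0.47]
264 [-1.07 -0.25 -0.18]
260 [ 0.39  0.83 -0.83]
258 [-0.6  -0.45 -0.22]
closed 34.45028414178423 44.98570159077644 [-1.34 -0.48  6.68] [-0.06  0.2   0.  ] [444.83210391 292.50090506 258.41153474]
5up 34.114199418814486 44.85733162611723 [ 0.3  -0.32 -2.31] [ 0.04  0.01 -0.02] 23.4667
```

View pics/side4.png

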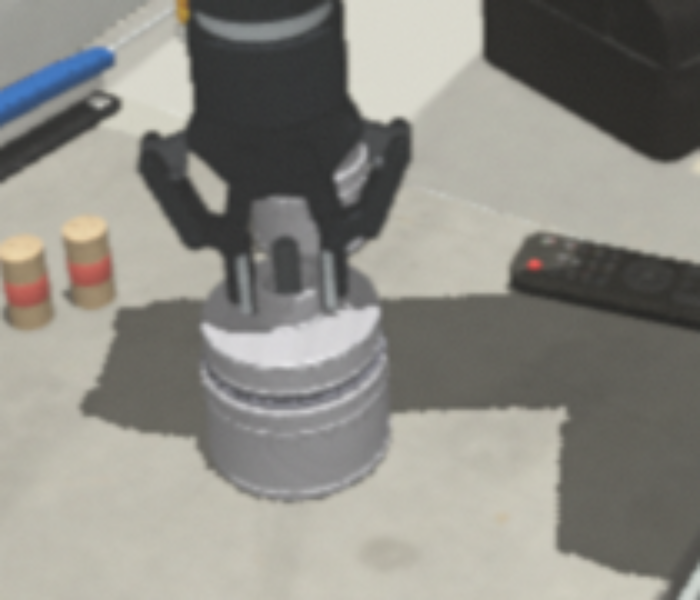

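The picture shows a gap opening between the outer lid and the flange at about (290,390), so the inner lid is staying seated. I'll lift straight up.

```bash
python3 - <<'E'
from h import *
t=np.load("tgt.npy")
for z in(280,300,320,340,358):
    line_to([*t,z],rate=40); s=state(); print(z,np.round(s["contact_force"],2),np.round(s["torque"],2),round(s["width"],1))
wait(.4); s=state(); print(s["eef_pos"],s["time"],np.abs(s["dq"]).max())
cv2.imwrite("pics/side5.png",cv2.resize(read_camera("side")[:,:,::-1][180:420,150:430],(700,600)))
E
```

```text
280 [ 0.16 -0.42 -1.7 ] [-0.02  0.02  0.04] 33.6
300 [-0.34 -0.36 -1.32] [-0.01 -0.02 -0.05] 34.2
320 [ 0.32 -0.43 -1.5 ] [0.05 0.04 0.  ] 33.7
340 [-0.23 -0.25 -1.76] [-0.04  0.04 -0.  ] 34.1
358 [ 0.5   0.28 -2.03] [ 0.04  0.04 -0.  ] 34.1
[444.66136159 292.41814495 357.8406312 ] 27.0417 0.0016548905373179818
```

View pics/side5.png

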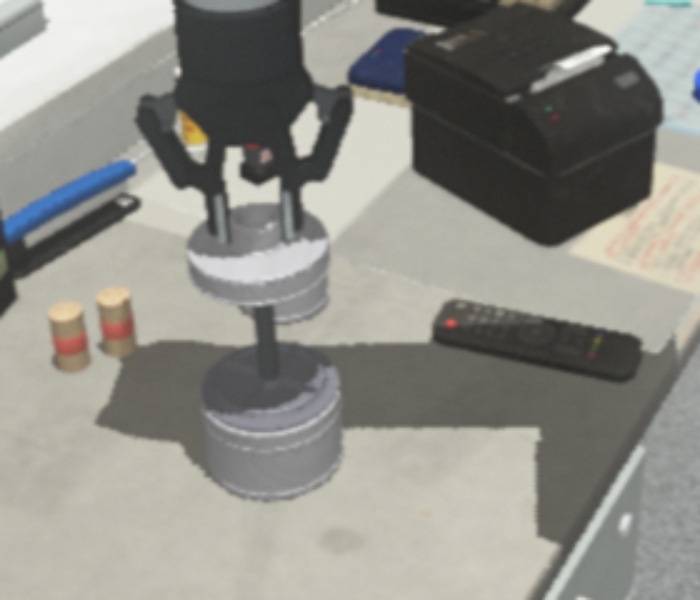

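The outer lid is held level at about (258,255). The inner lid is seated on the tin at about (270,390) with its post upright, and nothing else has moved. I'm handing in.

```bash
python3 -c "
from cell import *
print(sign_off())"
```

```text
the job is handed in; nothing more can be done
None
```

The job is handed in: the inner lid is seated on the wide tin, and the arm holds the outer lid level about 10 cm above where it sat, after about 27 s of the 51 s allowed.

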